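# Drive the pin out of the bearing cap into the catch tray

## Task

Slide the yellow catch tray fully home under the blue bearing cap by its upright black handle. Then take the red-gripped, slim-nosed punch and, holding it upright, drive the steel pin down out of the cap's hole so that it drops into the tray. Push the punch in until its black guard disc rests on the cap, and leave it standing there.

Things in the scene. Friction and masses are not known exactly. Their poses are not given: they have to be found in the camera images.
- punch: Red-gripped punch upright in a fixed grey block (66 mm square, 70 high). Origin: centre of nose tip, 15 mm above bench at start; z up. From tip: steel nose d14 to 55 mm, black guard disc d56 at 55-63 (rests on the block), red grip d26 to 148, steel end d20 to 155. 0.28-0.42 kg. Lifts straight up. Not wanted: the yellow-gripped drift, fat brass nose, in a like block 95 mm or more away; they swap places.
- bore (a point): Centre of the top mouth of the hole (d30, 40 mm long) in the fixed blue bearing cap, 125 mm above bench, on the cap's flat 84 mm square top. z up, x along the row of bolt heads, y the way the tray slides home. Stand 218 mm along x, 110 along y. Two spring balls grip the pin: about 10 to 15 N down starts it, and it drops free once its top is some 36 to 40 mm below the cap's top.
- pin: Bright steel pin, 28 mm in diameter, 40 mm long, foot tapered to 16 mm over the lowest 12 mm, standing in the cap's hole with its flat top about 7 mm proud of the cap. Origin: centre of its foot (about 33 mm below the cap's top at the start); z points up along it.
- tray_handle (a point): Top centre of the tray's upright black rod handle: d16, top 103 mm above bench, bare down to 20 mm. Axes as the bore's. Yellow tray (94 mm square, 86 inside, 39 high) slides along y only, about 2 N friction; its centre is 85 mm from the rod in +y. At start pulled out 70 to 120 mm. Fully home, at a firm stop, the rod is at x 0, y -85 mm from the bore, the tray centred under the hole.
Not all that is in view belongs to the job. There is more than one size of the punch; the job needs the middle-sized.

How it is judged:
By the outcome, as a careful person would: the job done as asked, in the order asked, and still so for the second after the job is handed in, with the robot touching nothing.
It also fails if it takes over 53 s, if anything falls off the work surface, if the arm or the gripper's body presses on something with over 40 N, if the wrist force passes 120 N, or if a joint passes its speed limit or range.

## Robot

A 6-joint arm with a two-finger parallel gripper is mounted at the origin on the work surface. World frame = base frame: x ahead of the robot, y to its left, z up, the work surface at z = 0. Lengths are in m, angles in rad, forces in N, time in s.
With the tool pointing down it reaches from about 0.375 to 0.9 m from the base axis. Payload 3.1 kg.
Tool frame: the origin (TCP) lies at the centre of the arm's flange, where the gripper is bolted on; the fingertips stand 173 mm ahead of it and the grasp point (between the pads) lies 155 mm ahead of it (tip_extent is the distance from the TCP to the fingertips, in m); z points along the fingers, y is the direction in which the jaws open and shut (so a half turn about z gives the same grasp; the last joint's range is limited). The gripper opens to 85 mm and grips with 20 to 120 N. Pads are 22 mm wide; open, the fingers measure 114 mm over their backs; the gripper's body (76 mm by 85 mm) begins 54 mm behind the grasp point. The pads swing forward as they close: fully open they stand 13 mm farther back than shut.
Start: joints at [1.028, 0.527, 1.433, -0, 1.181, -0.178], TCP at [0.222, 0.584, 0.405] pointing down, gripper open.
Joint ranges: [-3.08, 3.08], [-0.75, 2.2], [0.22, 2.44], [-1.43, 4.57], [0, 2.65], [-2.85, 2.85]. Speed limits (rad/s): [2.79, 2.79, 3.14, 3.14, 3.14, 3.14].

## Interface

Orientations are given as a unit quaternion [x, y, z, w].
In Python, from station import sense, snapshot, sign_off, tip_extent gives the robot as it stands. The module is installed in compiled form; this text tells all that it offers.
- The arm moves only by the tool servo_tool, never from a script. Its argument "rows" is a list of rows, each a list of 3 entries, a list of its own where there are three numbers: the shift along the tool's x, y, z in mm, then the turn about the tool's z in degrees, then the opening, from -1 (shut) to 1 (fully open), so that 0 is half open. A call has 1 to 8 rows; each row is the pose to reach, as a shift and turn from the pose measured when the call began, along the tool's axes at that moment; what a row does not reach only later rows make up. A row lasts 1/10 s, in which the tool goes at most 50 mm and 8.59 degrees, less where a joint would pass 70% of its speed; a pose out of reach is approached as far as the arm can. A call with a gripper value outside its range is refused whole. The fingers move at their own pace and stop on an object; "force" is the grip in N (left out, the last holds). Time passes only in rows, so rows that repeat a pose let the fingers close. It gives the time, the measured TCP pose, the force and the opening at its end, in the units of the state.
- sense(): the state, without advancing time (a new reading comes with each control period).
- snapshot(name): name is "scene" or "top" or "wrist"; returns a dict with "image" (420x560x3 uint8, blue, green, red), "z_map" (420x560 float32, m along the optical axis (not along the pixel's ray), 0 where there is no reading), "vertical_fov" (degrees; the focal length in pixels is half the picture's height over the tangent of half this angle, whatever the lens; pixels are square), "cx", "cy" (the principal point, pixels), "cam_to_world" (4x4, takes a point from camera to world coordinates). Camera axes: x right, y down, z forward; pixel columns grow to the right and rows downward; lengths in m; the calibration is good to about 2 mm. A picture is of the moment at which its call begins.
- sign_off(): hands the job in, once; it reports no verdict.
The state is a dict: "t": time; "q": joint angles; "qd": joint speeds; "tau": joint torques, N m; "tcp_pos": TCP position; "tool_rot": TCP orientation; "force": force on the tool from outside, world axes, zero at the start; "ft_torque": the same for the moment, N m; "finger_gap": opening from 0.0 (shut) to 1.0 (fully open).
Only numpy, scipy, OpenCV 4.12 (cv2) and the standard library are available. Lean on these libraries where they do the work, as an engineer would, in place of code of your own. Each camera call takes 0.05 s, during which the arm holds its last target. There are 200 camera calls.

## Working session

There is one attempt and no reset: what is moved stays moved. The work goes in short steps, Python scripts to look and compute and a tool call to move; the robot and the scene stay as the last step left them, time stands still between calls to the robot, and variables do not carry over. Pictures are saved under pics/ and viewed, about 8 in all and at most 12, crops included, and the job is handed in when it is done.

Besides the shell and the picture viewer there is one more tool, called after "Call:" as a command line: name --argument value ..., lists and objects as JSON in quotes. servo_tool: Moves the arm, as the interface text tells. Its arguments: {"type":"object","properties":{"rows":{"type":"array"},"force":{"type":"number"}},"required":["rows"]}

```bash
mkdir -p pics; cat > h.py <<'E'
import numpy as np, cv2
from station import sense, snapshot, sign_off, tip_extent
def take(n,tag):
    s=snapshot(n); cv2.imwrite(f'pics/{tag}.png',s['image'])
    np.savez(f'{tag}.npz',**s); return s
def load(tag): return np.load(f'{tag}.npz')
def ray(s,u,v):
    f=210/np.tan(np.radians(float(s['vertical_fov']))/2)
    d=np.array([(u-s['cx'])/f,(v-s['cy'])/f,1.]); T=s['cam_to_world']
    return T[:3,3],T[:3,:3]@d
def atz(s,u,v,z):
    o,d=ray(s,u,v); return o+d*(z-o[2])/d[2]
def dep(s,u,v):
    o,d=ray(s,u,v); return o+d*s['z_map'][int(v),int(u)]
def cloud(s):
    f=210/np.tan(np.radians(float(s['vertical_fov']))/2)
    v,u=np.mgrid[:420,:560]; z=s['z_map']
    P=np.stack([(u-s['cx'])/f*z,(v-s['cy'])/f*z,z],-1); T=s['cam_to_world']
    return P@T[:3,:3].T+T[:3,3]
E
python3 - <<'E'
from h import *
a=take('scene','s0');b=take('top','t0')
cv2.imwrite('pics/both.png',cv2.resize(np.vstack([a['image'],b['image']]),None,fx=.714,fy=.714))
print(a['cam_to_world'].round(3),b['cam_to_world'].round(3)); print(sense())
E
```

```text
[[-0.259  0.791 -0.554  1.025]
 [ 0.966  0.206 -0.158  0.266]
 [-0.011 -0.576 -0.817  0.928]
 [ 0.     0.     0.     1.   ]] [[-0.026 -0.991  0.129  0.374]
 [-0.999  0.031  0.033  0.096]
 [-0.036 -0.128 -0.991  0.877]
 [ 0.     0.     0.     1.   ]]
{'t': 0.1, 'q': array([ 1.02852179e+00,  5.28410068e-01,  1.43378199e+00, -8.58133025e-06,
        1.18142600e+00, -1.78490517e-01]), 'qd': array([-0.00110234, -0.00268099, -0.00219013,  0.00103221, -0.00044447,
       -0.0007134 ]), 'tau': array([-4.34064277e-04, -4.43304455e+01, -1.78585088e+01, -2.80549066e-04,
        3.90321788e-03, -2.93951837e-05]), 'tcp_pos': array([0.2221882 , 0.58384011, 0.403806  ]), 'tool_rot': array([ 1.80888997e-01,  9.83502997e-01, -9.49048118e-04, -3.53398717e-04]), 'force': array([ 1.08027585, -0.36957103,  0.50811802]), 'ft_torque': array([ 0.04353264,  0.01355681, -0.0338101 ]), 'finger_gap': 0.9983924039505773}
```

View pics/s0.png

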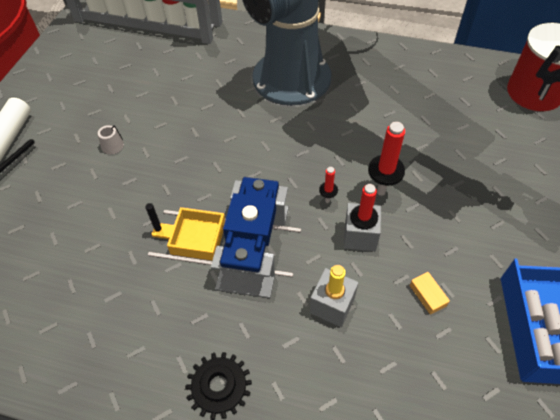

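View pics/t0.png

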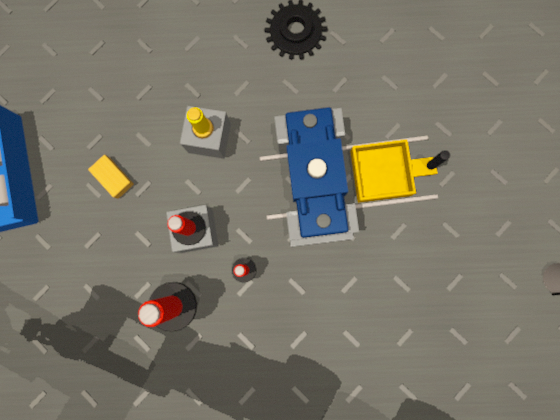

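Scene: pin top at about (250,213), handle top (150,207), the wanted punch in the grey block (370,188). Top: pin (317,168), handle (445,154), punch end (176,223), bolts (310,120) and (324,221). The big and small red punches are standing loose on the bench.

```bash
python3 - <<'E'
from h import *
a=load('s0');b=load('t0')
def tri(p,q):
    o1,d1=ray(a,*p);o2,d2=ray(b,*q)
    t=np.linalg.lstsq(np.c_[d1,-d2],o2-o1,rcond=None)[0]
    A,B=o1+d1*t[0],o2+d2*t[1]; return ((A+B)/2).round(4),np.linalg.norm(A-B).round(4)
for n,p,q in [('handle',(150,207),(445,154)),('pin',(250,213),(317,168)),('punch',(370,188),(176,223)),('bolt1',(241,254),(310,120)),('bolt2',(258,184),(324,221))]:
    print(n,tri(p,q),dep(a,*p).round(4),dep(b,*q).round(4))
# depth clouds
for s in (a,b):
    P=cloud(s); z=P[...,2]; hsv=cv2.cvtColor(s['image'],cv2.COLOR_BGR2HSV)
    c=tri((250,213),(317,168))[0]
    m=(np.hypot(P[...,0]-c[0],P[...,1]-c[1])<.03)&(z>.128)&(z<.145); print('pin',m.sum(),P[m].mean(0).round(4))
    c=tri((370,188),(176,223))[0]
    m=(np.hypot(P[...,0]-c[0],P[...,1]-c[1])<.03)&(z>.163); print('punchtop',m.sum(),P[m].mean(0).round(4))
    m=(hsv[...,0]>105)&(hsv[...,0]<130)&(hsv[...,1]>150)&(z>.12)&(z<.13)&(abs(P[...,1]+.05)<.15); 
    m=m.astype(np.uint8); 
    r=cv2.minAreaRect(P[m>0][:,:2].astype(np.float32)*1000); print('cap',m.sum(),r)
    c=tri((150,207),(445,154))[0]
    m=(np.hypot(P[...,0]-c[0],P[...,1]-c[1])<.015)&(z>.098); print('handle',m.sum(),P[m].mean(0).round(4) if m.any() else 0)
k=cv2.resize(a['image'][130:290,120:420],None,fx=2.6,fy=2.6,interpolation=cv2.INTER_CUBIC);cv2.imwrite('pics/c1.png',k)
E
```

```text
handle (array([ 0.5414, -0.147 ,  0.0988]), np.float64(0.0014)) [ 0.544  -0.1439  0.1034] [ 0.5405 -0.1461  0.104 ]
pin (array([0.5211, 0.0549, 0.124 ]), np.float64(0.0007)) [0.5249 0.0561 0.1299] [0.5194 0.0557 0.1322]
punch (array([0.4391, 0.2628, 0.1664]), np.float64(0.0001)) [0.4399 0.2629 0.1676] [0.4388 0.2621 0.1693]
bolt1 (array([0.6016, 0.062 , 0.1091]), np.float64(0.0012)) [0.6035 0.0622 0.1126] [0.5994 0.0629 0.1159]
bolt2 (array([0.4409, 0.046 , 0.1088]), np.float64(0.0014)) [0.4442 0.0465 0.1133] [0.4406 0.0468 0.1101]
pin 148 [0.5227 0.0542 0.1309]
punchtop 100 [0.4425 0.2621 0.168 ]
cap 1533 ((522.3886108398438, 53.718692779541016), (131.3090057373047, 84.4007797241211), 5.268519401550293)
handle 50 [ 0.5416 -0.1478  0.1015]
pin 268 [0.5205 0.0551 0.1316]
punchtop 193 [0.4393 0.2626 0.1688]
cap 2843 ((521.085205078125, 55.97438430786133), (131.8976287841797, 82.50096130371094), 5.435936450958252)
handle 84 [ 0.5399 -0.1458  0.1026]
```

View pics/c1.png

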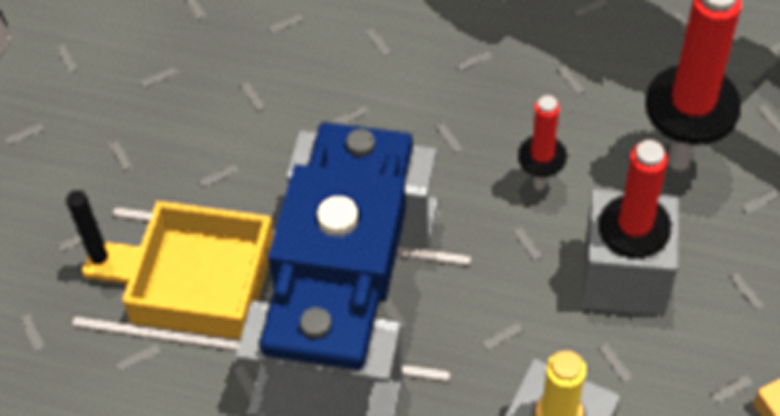

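The crop confirms it: the wanted punch is the red one in the block. The stand's yaw is about 5.3°, the bore is at about (0.521, 0.055), and the handle is at (0.5405, -0.1465), so it travels about 117 mm. Next I compute the moves.

```bash
cat >> h.py <<'E'
from scipy.spatial.transform import Rotation as R
def to(p,yaw=None):
    "tool-axis shift (mm) and turn (deg) to bring TCP to world p, tool y at world angle yaw"
    s=sense(); r=R.from_quat(s['tool_rot']).as_matrix()
    d=r.T@(np.array(p)-s['tcp_pos'])*1000
    ya=np.degrees(np.arctan2(r[1,1],r[0,1]))
    t=0 if yaw is None else (ya-yaw+90)%180-90
    print('shift',d.round(1),'turn',round(t,1),'tool y at',round(ya,1),'t',s['t'],s['tcp_pos'].round(4),s['force'].round(1))
E
python3 -c "
from h import *
to([.54,-.1465,.45],5.3)
P=cloud(load('t0'));z=P[...,2];m=(z>.1)&(abs(P[...,0]-.35)<.09)&(abs(P[...,1]-.3)<.1)
print(P[m][P[m][:,2].argsort()][-3:])"
```

```text
shift [-556.9 -569.6  -45.3] turn 63.9 tool y at 69.2 t 0.1 [0.2222 0.5838 0.4038] [ 1.1 -0.4  0.5]
[[0.32264507 0.29626548 0.21567623]
 [0.32351452 0.27767775 0.21583043]
 [0.3237161  0.28268528 0.21685195]]
```

Call:
servo_tool --rows '[[[0, 0, -46], 0, 1], [[-557, -570, -46], 64, 1], [[-557, -570, -46], 64, 1], [[-557, -570, -46], 64, 1], [[-557, -570, -46], 64, 1], [[-557, -570, -46], 64, 1], [[-557, -570, -46], 64, 1], [[-557, -570, -46], 64, 1]]' --force 40

```text
t: 0.9
tcp_pos: [0.3619, 0.2611, 0.4501]
tool_rot: [0.652, 0.759, -0.001, 0.0]
force: [0.4, -0.0, 1.4]
finger_gap: 1.002
```

```bash
python3 -c "
from h import *
to([.54,-.1465,.35],5.3)"
```

```text
shift [-429.6  114.7  100.7] turn 3.4 tool y at 8.7 t 0.9 [0.3619 0.2611 0.4501] [ 0.4 -0.   1.4]
```

Call:
servo_tool --rows '[[[-430, 115, 0], 3.4, 1], [[-430, 115, 0], 3.4, 1], [[-430, 115, 0], 3.4, 1], [[-430, 115, 0], 3.4, 1], [[-430, 115, 50], 3.4, 1], [[-430, 115, 100], 3.4, 1], [[-430, 115, 100], 3.4, 1], [[-430, 115, 100], 3.4, 1]]'

```text
t: 1.7
tcp_pos: [0.5161, -0.0925, 0.3776]
tool_rot: [0.674, 0.739, -0.001, 0.0]
force: [0.2, 1.3, 0.1]
finger_gap: 1.0
```

```bash
python3 -c "
from h import *
take('wrist','w0');to([.54,-.1465,.245],5.3)"
```

```text
shift [-49.2  16.9 129.9] turn -0.2 tool y at 5.1 t 1.75 [ 0.5189 -0.0982  0.3746] [ 2.6 -4.2 -0.9]
```

View pics/w0.png

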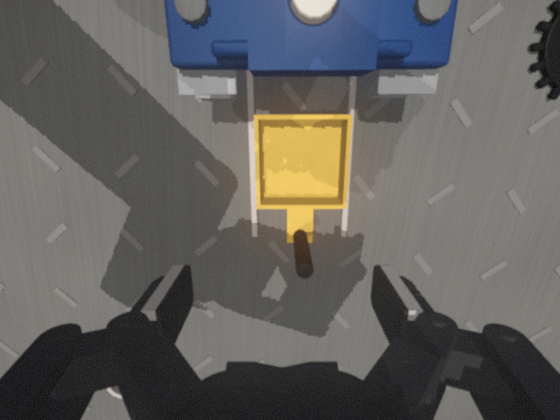

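Wrist view: handle top at (306,270), lined up with the tray and between the jaws.

```bash
python3 -c "
from h import *
w=load('w0');print(atz(w,306,270,.103),dep(w,306,268));to([.54,-.146,.245],5.3)"
```

```text
[ 0.54252293 -0.14806366  0.103     ] [ 0.54227101 -0.14600377  0.10317324]
shift [-48.7  17.  129.9] turn -0.2 tool y at 5.1 t 1.75 [ 0.5189 -0.0982  0.3746] [ 2.6 -4.2 -0.9]
```

Call:
servo_tool --rows '[[[-49, 18, 0], -0.2, 1], [[-49, 18, 40], -0.2, 1], [[-49, 18, 80], -0.2, 1], [[-49, 18, 120], -0.2, 1], [[-49, 18, 130], -0.2, 1], [[-49, 18, 130], -0.2, 1], [[-49, 18, 130], -0.2, -1], [[-49, 18, 130], -0.2, -1]]' --force 40

```text
t: 2.55
tcp_pos: [0.5419, -0.1464, 0.2469]
tool_rot: [0.674, 0.739, -0.002, 0.004]
force: [0.1, 0.3, -1.0]
finger_gap: 0.688
```

Call:
servo_tool --rows '[[[0, 0, 0], 0, -1], [[0, 0, 0], 0, -1], [[0, 0, 0], 0, -1], [[0, 0, 0], 0, -1]]'

```text
t: 2.95
tcp_pos: [0.5411, -0.1463, 0.2482]
tool_rot: [0.673, 0.739, -0.003, 0.003]
force: [-3.9, -0.2, 8.0]
finger_gap: 0.171
```

```bash
python3 -c "
from h import *
to([.529,-.030,.245],5.3)"
```

```text
shift [117.   -1.2   2.3] turn 0.0 tool y at 5.3 t 2.95 [ 0.5411 -0.1463  0.2482] [-3.9 -0.2  8. ]
```

Call:
servo_tool --rows '[[[20, 0, 0], 0, -1], [[40, 0, 0], 0, -1], [[60, 0, 0], 0, -1], [[80, 0, 0], 0, -1], [[95, 0, 0], 0, -1], [[105, 0, 0], 0, -1], [[110, 0, 0], 0, -1], [[112, 0, 0], 0, -1]]'

```text
t: 3.75
tcp_pos: [0.5305, -0.0343, 0.2482]
tool_rot: [0.673, 0.74, -0.003, 0.003]
force: [-2.5, -2.7, 6.3]
finger_gap: 0.174
```

Call:
servo_tool --rows '[[[3, 0, 0], 0, -1], [[6, 0, 0], 0, -1], [[6, 0, 0], 0, -1]]'

```text
t: 4.05
tcp_pos: [0.53, -0.0287, 0.2483]
tool_rot: [0.673, 0.74, -0.003, 0.004]
force: [-1.3, -4.2, 1.6]
finger_gap: 0.174
```

Call:
servo_tool --rows '[[[3, 0, 0], 0, -1], [[6, 0, 0], 0, -1], [[6, 0, 0], 0, -1]]'

```text
t: 4.35
tcp_pos: [0.53, -0.0269, 0.2483]
tool_rot: [0.671, 0.742, -0.007, 0.007]
force: [-5.1, -23.0, -0.4]
finger_gap: 0.174
```

Call:
servo_tool --rows '[[[-2, 0, 0], 0, -1], [[-2, 0, 0], 0, 1], [[-2, 0, 0], 0, 1], [[-2, 0, 0], 0, 1], [[-2, 0, 0], 0, 1], [[-2, 0, -40], 0, 1], [[-2, 0, -80], 0, 1], [[-2, 0, -110], 0, 1]]'

```text
t: 5.15
tcp_pos: [0.5302, -0.0263, 0.3602]
tool_rot: [0.671, 0.742, -0.006, 0.008]
force: [0.6, -0.8, 0.3]
finger_gap: 1.002
```

```bash
python3 -c "
from h import *
w=take('wrist','w1');P=cloud(w);m=(P[...,2]>.095)&(P[...,2]<.11)&(abs(P[...,1]+.03)<.03)&(abs(P[...,0]-.53)<.02);print('handle',m.sum(),P[m].mean(0))
to([.4395,.2625,.40],5.3);print(sense()['tool_rot'])"
```

```text
handle 344 [ 0.53028362 -0.0331258   0.10265488]
shift [295.8 -61.9 -42.7] turn 0.5 tool y at 5.8 t 5.2 [ 0.5315 -0.0264  0.3647] [ 0.9 -0.3  2.6]
[ 0.67041701  0.74187971 -0.00411971  0.01177051]
```

View pics/w1.png

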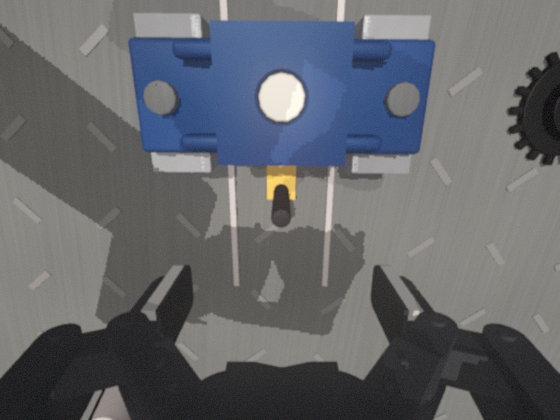

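The tray is in under the cap: handle at (281,217), pin top at (282,97). I'll check the 85 mm offset and the tool tilt.

```bash
python3 -c "
from h import *
w=load('w1');h=atz(w,281,217,.103);p=atz(w,282,97,.132);d=p-h;a=np.radians(5.3)
print(h,p,'x',d@[np.cos(a),np.sin(a),0],'y',d@[-np.sin(a),np.cos(a),0])
for i in (160,97),(403,98):print(atz(w,*i,.112),dep(w,*i))
for i in range(3):snapshot('wrist')
s=sense();print(R.from_quat(s['tool_rot']).as_matrix()[:,2],s['tcp_pos']);to([.4395,.2625,.40],5.3)"
```

```text
[ 0.53068574 -0.03309168  0.103     ] [0.52258781 0.0537048  0.132     ] x -4.585803957691571e-05 y 0.08717341623349943
[0.44244121 0.04604635 0.112     ] [0.44387242 0.04610044 0.11585653]
[0.60219951 0.06162946 0.112     ] [0.6016084  0.06153609 0.1136109 ]
[ 0.00317398 -0.01972658 -0.99980037] [ 0.52978922 -0.02629963  0.35888276]
shift [295.5 -60.8 -47.1] turn 0.5 tool y at 5.8 t 5.35 [ 0.5298 -0.0263  0.3589] [ 1.3 -0.2 -0.6]
```

```bash
cat >> h.py <<'E'
def gto(g,yaw=None):
    "same, but for the grasp point"
    z=R.from_quat(sense()['tool_rot']).as_matrix()[:,2]
    print('grasp now',(sense()['tcp_pos']+.155*z).round(4)); to(np.array(g)-.155*z,yaw)
E
python3 -c "
from h import *
gto([.4395,.2625,.25],5.3)"
```

```text
grasp now [ 0.5303 -0.0294  0.2039]
shift [298.5 -60.9 -52.1] turn 0.5 tool y at 5.8 t 5.35 [ 0.5298 -0.0263  0.3589] [ 1.3 -0.2 -0.6]
```

Call:
servo_tool --rows '[[[0, 0, -50], 0.5, 1], [[48, -10, -52], 0.5, 1], [[96, -20, -52], 0.5, 1], [[145, -30, -52], 0.5, 1], [[190, -40, -52], 0.5, 1], [[235, -50, -52], 0.5, 1], [[270, -57, -52], 0.5, 1], [[292, -61, -52], 0.5, 1]]'

```text
t: 6.15
tcp_pos: [0.4377, 0.2613, 0.4029]
tool_rot: [0.673, 0.74, -0.008, 0.006]
force: [-0.2, 0.8, 0.8]
finger_gap: 1.003
```

```bash
python3 -c "
from h import *
for i in range(3):snapshot('wrist')
w=take('wrist','w2');P=cloud(w);m=(P[...,2]>.16)&(P[...,2]<.175)&(np.hypot(P[...,1]-.2625,P[...,0]-.44)<.02);print('punch',m.sum(),P[m].mean(0))
gto([.44,.2625,.25],5.3);print(R.from_quat(sense()['tool_rot']).as_matrix()[:,2])"
```

```text
punch 942 [0.44039362 0.26433504 0.16769136]
grasp now [0.4391 0.2559 0.2485]
shift [ 6.4  1.5 -1.6] turn 0.1 tool y at 5.4 t 6.35 [0.4391 0.2592 0.4035] [-0.9 -0.  -0.4]
[ 2.95112290e-04 -2.11973021e-02 -9.99775268e-01]
```

View pics/w2.png

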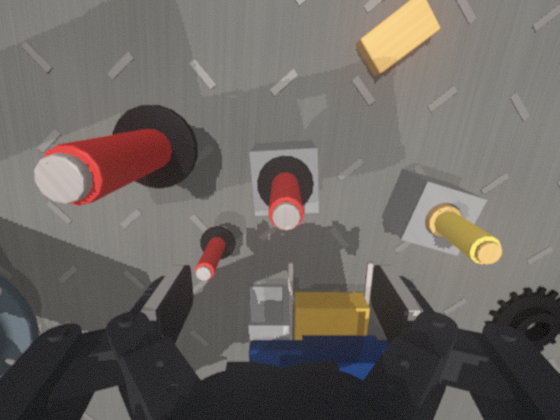

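Punch top at (286,216) is centred between the jaws. Next I descend and grip it.

Call:
servo_tool --rows '[[[7, 1.5, 0], 0, 1], [[7, 1.5, 40], 0, 1], [[7.5, 1.5, 75], 0, 1], [[8, 1.5, 105], 0, 1], [[9, 1.5, 120], 0, 1], [[9.5, 1.5, 122], 0, 1], [[9.5, 1.5, 122], 0, 1], [[9.5, 1.5, 122], 0, 1]]' --force 60

```text
t: 7.15
tcp_pos: [0.4405, 0.266, 0.2821]
tool_rot: [0.674, 0.739, -0.007, 0.008]
force: [0.6, 0.3, 0.0]
finger_gap: 1.0
```

```bash
python3 -c "
from h import *
gto([.44,.2633,.125],5.3);print(R.from_quat(sense()['tool_rot']).as_matrix()[:,2])"
```

```text
grasp now [0.4408 0.2628 0.1271]
shift [ 0.6 -0.7  2.1] turn 0.0 tool y at 5.3 t 7.15 [0.4405 0.266  0.2821] [0.6 0.3 0. ]
[ 0.00201207 -0.02061219 -0.99978552]
```

Call:
servo_tool --rows '[[[0.5, -0.5, 2], 0, 1], [[0.5, -0.5, 2], 0, -1], [[0.5, -0.5, 2], 0, -1], [[0.5, -0.5, 2], 0, -1], [[0.5, -0.5, 2], 0, -1], [[0.5, -0.5, 2], 0, -1], [[0.5, -0.5, 2], 0, -1], [[0.5, -0.5, 2], 0, -1]]' --force 60

```text
t: 7.95
tcp_pos: [0.4402, 0.2665, 0.2804]
tool_rot: [0.674, 0.739, -0.006, 0.008]
force: [0.7, 0.9, 3.1]
finger_gap: 0.288
```

```bash
python3 -c "
from h import *
gto([.44,.2633,.125],5.3);print(R.from_quat(sense()['tool_rot']).as_matrix()[:,2],sense()['finger_gap'])"
```

```text
grasp now [0.4407 0.2634 0.1255]
shift [-0.  -0.7  0.5] turn 0.0 tool y at 5.3 t 7.95 [0.4402 0.2665 0.2804] [0.7 0.9 3.1]
[ 0.00304679 -0.02027373 -0.99978982] 0.2875973361095359
```

Call:
servo_tool --rows '[[[0, 0, 0], 0, -1], [[0, 0, -15], 0, -1], [[-0.6, 0, -30], 0, -1], [[-1.2, 0, -60], 0, -1], [[-2, 0, -100], 0, -1], [[-3, 0, -140], 0, -1], [[-3, 0, -160], 0, -1], [[-3, 0, -160], 0, -1]]' --force 80

```text
t: 8.75
tcp_pos: [0.4402, 0.267, 0.4426]
tool_rot: [0.673, 0.739, -0.004, 0.009]
force: [1.2, 0.5, -4.0]
finger_gap: 0.289
```

```bash
python3 -c "
from h import *
gto([.521,.0550,.285],5.3);print(R.from_quat(sense()['tool_rot']).as_matrix()[:,2],sense()['finger_gap'])"
```

```text
grasp now [0.4414 0.2642 0.2876]
shift [-215.6   59.8    7.1] turn 0.0 tool y at 5.3 t 8.75 [0.4402 0.267  0.4426] [ 1.2  0.5 -4. ]
[ 0.00800423 -0.01840559 -0.99979856] 0.28887796055376125
```

```bash
python3 -c "
from h import *
for i in range(3):
  snapshot('wrist');print(R.from_quat(sense()['tool_rot']).as_matrix()[:,2])
gto([.521,.0550,.285],5.3)"
```

```text
[ 0.00360817 -0.01996169 -0.99979423]
[ 1.43245125e-04 -2.12132479e-02 -9.99774963e-01]
[-0.00156866 -0.02181785 -0.99976073]
grasp now [0.4388 0.2631 0.2834]
shift [-214.8   62.5    2.8] turn 0.0 tool y at 5.3 t 8.9 [0.4391 0.2665 0.4383] [-0.3 -0.4 -4. ]
```

Call:
servo_tool --rows '[[[-45, 13, 0], 0, -1], [[-90, 26, 0], 0, -1], [[-135, 39, 0], 0, -1], [[-170, 50, 2], 0, -1], [[-195, 57, 2], 0, -1], [[-210, 61, 2], 0, -1], [[-215, 63, 2], 0, -1], [[-215, 63, 2], 0, -1]]'

```text
t: 9.7
tcp_pos: [0.5216, 0.0583, 0.4396]
tool_rot: [0.674, 0.739, -0.009, 0.006]
force: [0.2, 0.3, -3.9]
finger_gap: 0.286
```

```bash
python3 -c "
from h import *
for i in range(2): snapshot('wrist')
w=take('wrist','w3');a=take('scene','s3');b=take('top','t3')
gto([.5215,.0546,.285],5.3);print(R.from_quat(sense()['tool_rot']).as_matrix()[:,2])
f=lambda s,y,x:cv2.resize(s['image'][y:y+130,x:x+150],None,fx=3,fy=3,interpolation=cv2.INTER_CUBIC)
cv2.imwrite('pics/c3.png',np.hstack([f(a,110,190),cv2.resize(w['image'],(520,390))[:,:350]]))"
```

```text
grasp now [0.5209 0.0561 0.2858]
shift [-1.5  0.5  0.8] turn 0.1 tool y at 5.4 t 9.95 [0.5212 0.0594 0.4407] [ 0.2 -0.2 -3.8]
[-0.00202758 -0.0214618  -0.99976761]
```

View pics/c3.png

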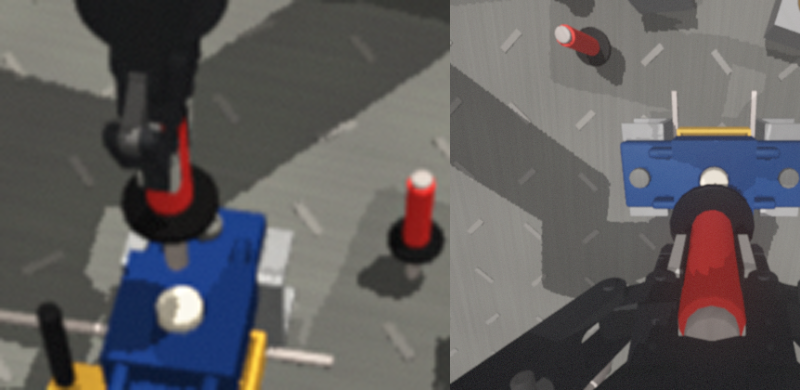

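The punch hangs upright over the pin. In the scene image the nose tip is at about (249.3,198.3) and the pin at (250,212.7). I'll check the tip's offset.

```bash
python3 -c "
from h import *
a=load('s3')
print(atz(a,249.3,198.3,.175),atz(a,250,212.7,.132))
w=load('w3');k=560/520
print(atz(w,(713-450)*k,180*k,.132),'wrist guard ctr',atz(w,(711-450)*k,226*k,.235),'bolts',atz(w,(639-450)*k,178*k,.112),atz(w,(789-450)*k,179*k,.112))"
```

```text
[0.52298598 0.05725304 0.175     ] [0.52552477 0.0564183  0.132     ]
[0.52115885 0.05653438 0.132     ] wrist guard ctr [0.52022157 0.05393514 0.235     ] bolts [0.44231359 0.04548696 0.112     ] [0.60266643 0.05979129 0.112     ]
```

Call:
servo_tool --rows '[[[0, 1.5, 0], 0, -1], [[0, 1.5, 10], 0, -1], [[0, 1.5, 20], 0, -1], [[0, 1.5, 30], 0, -1], [[0, 1.5, 35], 0, -1], [[0, 1.5, 35], 0, -1]]' --force 100

```text
t: 10.55
tcp_pos: [0.5223, 0.0587, 0.4043]
tool_rot: [0.673, 0.74, -0.01, 0.005]
force: [-0.0, -0.9, -2.8]
finger_gap: 0.283
```

Call:
servo_tool --rows '[[[0, 0, 3], 0, -1], [[0, 0, 6], 0, -1], [[0, 0, 9], 0, -1], [[0.3, 0, 12], 0, -1], [[0.3, 0, 15], 0, -1], [[0.4, 0, 18], 0, -1]]'

```text
t: 11.15
tcp_pos: [0.5224, 0.0586, 0.3884]
tool_rot: [0.673, 0.74, -0.009, 0.007]
force: [-4.0, -1.0, 8.2]
finger_gap: 0.284
```

```bash
python3 -c "
from h import *
a=take('scene','s4')
f=lambda s,y,x:cv2.resize(s['image'][y:y+130,x:x+150],None,fx=4,fy=4,interpolation=cv2.INTER_CUBIC)
cv2.imwrite('pics/c4.png',f(a,140,190))
gto([.5215,.0546,.18],5.3);print(R.from_quat(sense()['tool_rot']).as_matrix()[:,2])"
```

```text
grasp now [0.5226 0.0552 0.233 ]
shift [ 0.7 -1.  53. ] turn 0.1 tool y at 5.4 t 11.2 [0.5227 0.0586 0.3879] [ 0.2 -1.4 -2. ]
[-9.50583662e-04 -2.21529209e-02 -9.99754142e-01]
```

View pics/c4.png

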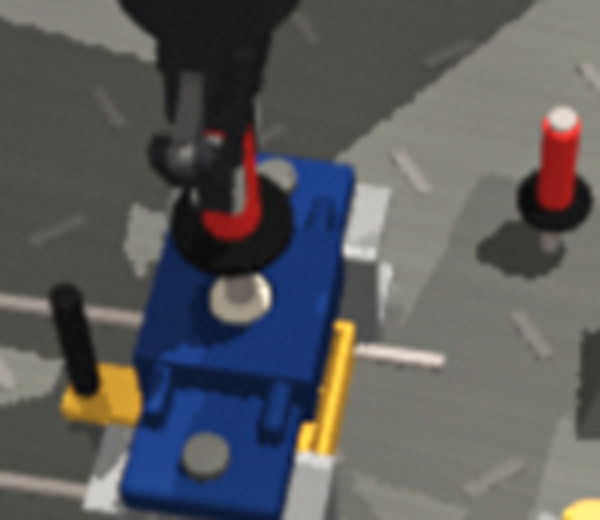

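The nose sits centred on the pin top at about (240,295) in the crop. Now I drive it down.

Call:
servo_tool --rows '[[[0.1, 0, 4], 0, -1], [[0.2, 0, 8], 0, -1], [[0.3, 0, 12], 0, -1], [[0.4, 0, 16], 0, -1], [[0.5, 0, 20], 0, -1], [[0.5, 0, 24], 0, -1], [[0.6, 0, 27], 0, -1], [[0.6, 0, 30], 0, -1]]'

```text
t: 12.0
tcp_pos: [0.5226, 0.0585, 0.3576]
tool_rot: [0.673, 0.74, -0.008, 0.007]
force: [0.0, 0.2, -3.2]
finger_gap: 0.283
```

Call:
servo_tool --rows '[[[0.1, 0, 4], 0, -1], [[0.2, 0, 8], 0, -1], [[0.3, 0, 12], 0, -1], [[0.4, 0, 15], 0, -1], [[0.4, 0, 18], 0, -1]]'

```text
t: 12.5
tcp_pos: [0.5225, 0.0585, 0.3392]
tool_rot: [0.673, 0.74, -0.008, 0.007]
force: [-0.3, -0.2, -2.7]
finger_gap: 0.282
```

```bash
python3 -c "
from h import *
gto([.5215,.0546,.18],5.3);print(R.from_quat(sense()['tool_rot']).as_matrix()[:,2])"
```

```text
grasp now [0.5224 0.0551 0.1842]
shift [-0.4 -0.9  4.2] turn 0.1 tool y at 5.4 t 12.5 [0.5225 0.0585 0.3392] [-0.3 -0.2 -2.7]
[-0.00110535 -0.02196465 -0.99975814]
```

Call:
servo_tool --rows '[[[0, 0, 1], 0, -1], [[0, 0, 2], 0, -1], [[0, 0, 3], 0, -1], [[0, 0, 4], 0, -1], [[0, 0, 4], 0, -1]]'

```text
t: 13.0
tcp_pos: [0.5226, 0.0584, 0.3355]
tool_rot: [0.673, 0.74, -0.008, 0.007]
force: [-1.9, -0.5, -1.4]
finger_gap: 0.28
```

Call:
servo_tool --rows '[[[0, 0, 1], 0, -1], [[0, 0, 2], 0, -1], [[0, 0, 2], 0, -1]]'

```text
t: 13.3
tcp_pos: [0.5224, 0.0585, 0.3355]
tool_rot: [0.673, 0.74, -0.008, 0.008]
force: [-3.6, -0.3, 10.4]
finger_gap: 0.284
```

```bash
python3 -c "
from h import *
a=take('scene','s5')
f=lambda s,y,x:cv2.resize(s['image'][y:y+130,x:x+150],None,fx=4,fy=4,interpolation=cv2.INTER_CUBIC)
cv2.imwrite('pics/c5.png',f(a,140,190))
gto([.5215,.0546,.18],5.3)"
```

```text
grasp now [0.5225 0.055  0.1805]
shift [-0.3 -1.   0.5] turn 0.1 tool y at 5.4 t 13.35 [0.5224 0.0585 0.3355] [-2.9 -0.4 10.6]
```

View pics/c5.png

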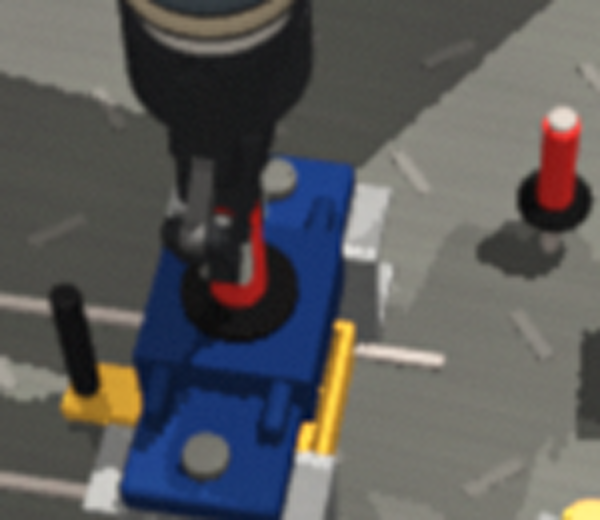

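Guard seated on the cap (the descent stopped at the predicted height with about 14 N). I'll release and withdraw.

Call:
servo_tool --rows '[[[0, 0, 0], 0, -1], [[0, 0, -0.5], 0, 1], [[0, 0, -0.5], 0, 1], [[0, 0, -0.5], 0, 1], [[0, 0, -0.5], 0, 1], [[0, 0, -0.5], 0, 1], [[0, 0, -0.5], 0, 1], [[0, 0, -10], 0, 1]]'

```text
t: 14.15
tcp_pos: [0.522, 0.0587, 0.3447]
tool_rot: [0.673, 0.74, -0.009, 0.006]
force: [-0.5, -0.0, 0.3]
finger_gap: 0.997
```

Call:
servo_tool --rows '[[[0, 0, -25], 0, 1], [[0, 0, -60], 0, 1], [[0, 0, -100], 0, 1], [[-50, 0, -120], 0, 1], [[-100, 0, -120], 0, 1], [[-150, 0, -120], 0, 1], [[-150, 0, -120], 0, 1], [[-150, 0, -120], 0, 1]]'

```text
t: 14.95
tcp_pos: [0.5363, -0.0893, 0.4684]
tool_rot: [0.674, 0.739, -0.009, 0.006]
force: [0.2, 0.3, -0.6]
finger_gap: 1.005
```

```bash
python3 -c "
from h import *
a=take('scene','s6');b=take('top','t6');w=take('wrist','w6')
f=lambda s,y,x:cv2.resize(s['image'][y:y+150,x:x+150],(450,450),interpolation=cv2.INTER_CUBIC)
cv2.imwrite('pics/c6.png',np.hstack([f(a,140,190)[:,:400],f(b,90,250)[:,:400]]))
for s in (a,b):
  P=cloud(s);m=(P[...,2]>.205)&(P[...,2]<.24)&(np.hypot(P[...,1]-.055,P[...,0]-.5215)<.025);print(m.sum(),P[m].mean(0),np.percentile(P[m][:,2],90))
  m=(P[...,2]>.095)&(P[...,2]<.11)&(abs(P[...,1]+.03)<.03)&(abs(P[...,0]-.53)<.02);print('handle',m.sum(),P[m].mean(0))
print(sense()['force'],sense()['tcp_pos'])"
```

```text
199 [0.52704001 0.05579569 0.21854386] 0.22519820902266505
handle 57 [ 0.53144053 -0.03283728  0.10103953]
308 [0.52015186 0.05599379 0.22109247] 0.22608741812205288
handle 85 [ 0.52896067 -0.03169479  0.10227296]
[-0.59025382  0.92144498 -0.19222371] [ 0.53609585 -0.08666586  0.46790926]
```

View pics/c6.png

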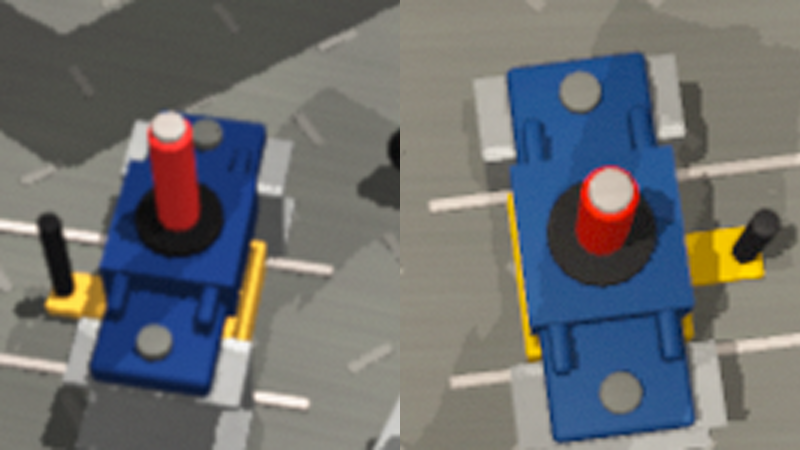

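The picture shows the punch standing in the cap with its guard flat and its top at 0.225 m. All three views put the handle about 87 mm from the bore instead of 85. My release move backed off 2 mm while still gripping, so the tray is probably just short of its stop. I'll nudge it home with the shut fingers.

```bash
python3 -c "
from h import *
w=load('w6');s=sense();r=R.from_quat(s['tool_rot']).as_matrix();print('cam in tool',r.T@(w['cam_to_world'][:3,3]-s['tcp_pos']))
print(r[:,2]);gto([.5325,-.0620,.075],5.3)"
```

```text
cam in tool [0.07583175 0.00021164 0.03020895]
[-0.00354317 -0.02120088 -0.99976896]
grasp now [ 0.5355 -0.09    0.3129]
shift [ 33.1   1.  237.3] turn 0.2 tool y at 5.5 t 15.1 [ 0.5361 -0.0867  0.4679] [-0.6  0.9 -0.2]
```

Call:
servo_tool --rows '[[[0, 0, 0], -8.5, 0], [[0, 0, 0], -17, -1], [[0, 0, 0], -25.5, -1], [[0, 0, 0], -34, -1], [[0, 0, 0], -42.5, -1], [[0, 0, 0], -51, -1], [[0, 0, 0], -59.5, -1], [[0, 0, 0], -68, -1]]'

```text
t: 15.9
tcp_pos: [0.5359, -0.0847, 0.4679]
tool_rot: [0.139, 0.99, -0.011, -0.001]
force: [0.1, -0.7, -0.5]
finger_gap: -0.003
```

Call:
servo_tool --rows '[[[0, 0, 30], -8.5, -1], [[0, 0, 60], -17, -1], [[0, 0, 90], -22, -1], [[0, 0, 100], -22, -1], [[0, 0, 100], -22, -1]]'

```text
t: 16.4
tcp_pos: [0.5351, -0.0854, 0.3667]
tool_rot: [-0.052, 0.999, -0.009, -0.004]
force: [-0.7, -0.5, 0.5]
finger_gap: 0.001
```

```bash
python3 -c "
from h import *
snapshot('wrist');snapshot('wrist')
s=sense();r=R.from_quat(s['tool_rot']).as_matrix()
print(r[:,2],s['finger_gap']);gto([.5325,-.0750,.085],95.3)"
```

```text
[-0.002501   -0.02122408 -0.99977162] -0.0012182434658181464
grasp now [ 0.5357 -0.0895  0.2139]
shift [  1.   17.4 128.6] turn 0.7 tool y at 96.0 t 16.5 [ 0.536  -0.0862  0.3689] [ 0.7 -0.  -0.4]
```

Call:
servo_tool --rows '[[[1, 10, 40], 0.7, -1], [[1, 15, 80], 0.7, -1], [[1, 17, 115], 0.7, -1], [[1, 17, 128], 0.7, -1], [[1, 17, 128], 0.7, -1], [[1, 17, 128], 0.7, -1]]'

```text
t: 17.1
tcp_pos: [0.534, -0.0725, 0.2421]
tool_rot: [-0.046, 0.999, -0.011, -0.0]
force: [-0.1, -0.3, -0.4]
finger_gap: 0.002
```

Call:
servo_tool --rows '[[[0, 4, 0], 0, -1], [[0, 8, 0], 0, -1], [[0, 12, 0], 0, -1], [[0, 15, 0], 0, -1], [[0, 15, 0], 0, -1]]'

```text
t: 17.6
tcp_pos: [0.5325, -0.057, 0.242]
tool_rot: [-0.046, 0.999, -0.011, -0.0]
force: [-0.5, -0.0, -0.3]
finger_gap: 0.003
```

Call:
servo_tool --rows '[[[0, 2, 0], 0, -1], [[0, 4, 0], 0, -1], [[0, 5, 0], 0, -1], [[0, 5, 0], 0, -1]]'

```text
t: 18.0
tcp_pos: [0.532, -0.0521, 0.2419]
tool_rot: [-0.047, 0.999, -0.011, -0.0]
force: [-0.4, -1.3, 0.3]
finger_gap: -0.003
```

Call:
servo_tool --rows '[[[0, 1, 0], 0, -1], [[0, 2, 0], 0, -1], [[0, 2, 0], 0, -1]]'

```text
t: 18.3
tcp_pos: [0.5318, -0.0501, 0.2419]
tool_rot: [-0.047, 0.999, -0.011, -0.0]
force: [-0.2, -2.0, 0.9]
finger_gap: 0.0
```

Call:
servo_tool --rows '[[[0, 1, 0], 0, -1], [[0, 3, 0], 0, -1], [[0, 3, 0], 0, -1]]'

```text
t: 18.6
tcp_pos: [0.5318, -0.0484, 0.2419]
tool_rot: [-0.047, 0.999, -0.013, -0.0]
force: [-2.6, -8.6, 0.6]
finger_gap: 0.005
```

Call:
servo_tool --rows '[[[0, 2, 0], 0, -1], [[0, 3, 0], 0, -1], [[0, 3, 0], 0, -1]]'

```text
t: 18.9
tcp_pos: [0.5317, -0.0476, 0.242]
tool_rot: [-0.049, 0.999, -0.015, 0.0]
force: [-2.1, -12.9, 0.7]
finger_gap: 0.001
```

Call:
servo_tool --rows '[[[0, -15, 0], 0, -1], [[0, -30, -30], 0, -1], [[0, -50, -80], 0, -1], [[0, -70, -120], 0, -1], [[0, -70, -150], 0, -1], [[0, -70, -150], 0, -1], [[0, -70, -150], 0, -1]]'

```text
t: 19.6
tcp_pos: [0.5381, -0.1127, 0.3945]
tool_rot: [-0.048, 0.999, -0.015, 0.001]
force: [-0.4, 1.2, 0.4]
finger_gap: -0.002
```

```bash
python3 -c "
from h import *
for i in range(4):snapshot('wrist')
a=take('scene','s7');b=take('top','t7')
f=lambda s,y,x:cv2.resize(s['image'][y:y+150,x:x+200],(400,300),interpolation=cv2.INTER_CUBIC)
cv2.imwrite('pics/c7.png',np.hstack([f(a,140,120),f(b,90,270)]))
for s in (a,b):
  P=cloud(s);m=(P[...,2]>.205)&(P[...,2]<.24)&(np.hypot(P[...,1]-.055,P[...,0]-.5215)<.025);print(m.sum(),P[m].mean(0),np.percentile(P[m][:,2],90))
  m=(P[...,2]>.095)&(P[...,2]<.11)&(abs(P[...,1]+.03)<.03)&(abs(P[...,0]-.53)<.02);print('handle',m.sum(),P[m].mean(0))
s=sense();print(s['force'],s['tcp_pos'],s['t'],abs(s['qd']).max())"
```

```text
196 [0.52687568 0.05559622 0.21851712] 0.22475534468890462
handle 55 [ 0.53126855 -0.03002755  0.10103692]
312 [0.52009838 0.05607171 0.22100793] 0.22613026947279866
handle 85 [ 0.52886419 -0.02868749  0.1023241 ]
[-0.47934751 -0.09462442 -0.11024651] [ 0.53806273 -0.11238832  0.39259483] 19.9 0.009665611397618902
```

View pics/c7.png

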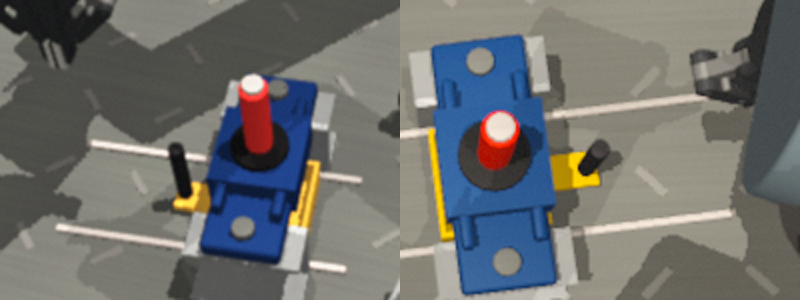

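Handle now at y -0.029, about 84–85 mm from the bore, with a 13 N reaction at the stop. The punch still stands with its guard on the cap, and the robot is clear of everything.

```bash
python3 -c "
from h import *
print(sign_off())"
```

```text
the job is handed in; nothing more can be done
None
```

I handed the job in at about 20 s. The tray is home, the punch stands in the cap with its guard disc resting on the top, and the robot touches nothing. I never saw the pin lying in the tray, because the cap hides it.

- **Tray:** I slid it in by its handle until the stop pushed back with 23 N. When I released, I backed off 2 mm while still gripping, and all three camera views then put the handle about 87 mm from the bore instead of 85. That gap stayed while I drove the pin. Afterwards I nudged the tray home with the shut fingers, to a 13 N reaction at the stop. The last check put the handle at about 84–85 mm.
- **Pin and punch:** I drove the pin with the middle-sized red punch held upright. The push force vanished well before the guard touched, and the nose went its full 55 mm into the hole, so the pin must have dropped. The guard came to rest at the expected height with about 14 N. After release the top of the punch was at 0.225 m, as it should be when seated.
- **Tilt:** The tool was about 1.2° off vertical after the tray push, but the punch looked upright in the pictures.

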